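# Lock away the blue fob

## Task

Put the blue key fob into the open compartment of the green key cabinet that lies on its back on the hall table, then slide the cabinet's clear door fully shut over it and let go.

Things in the scene. Friction and masses are not known exactly. Their poses are not given: they have to be found in the camera images.
- fob_mid (a point): Centre (half-way up) of the loose blue plastic key fob lying flat on the table: 54 mm long (its x), 32 mm wide (its y), 12 mm thick (its z, up), a thin steel ring 25 mm beyond its -x end; 25 g. Grip it across its width. A black fob of the same shape, a padlock and a key lie around it, each in any of the places, 100 mm or more between centres.
- bay (a point): Centre of the floor, 4 mm above the table, of the open compartment of the fixed green key cabinet. Inside it is 132 mm (x) by 136 mm (y); axes are the cabinet's, z up. The cabinet's other half, towards -y, is closed by a fixed grey panel. Walls reach 46 mm, door tracks 59 mm above the table. With the door at joint value q (m) the free opening runs from y = 0.069 - q to +0.068 here.
- door (a joint): How far the clear (pale, see-through) sliding door, framed in aluminium, stands open, in m: 0 fully shut over the compartment, 0.135 fully open over the covered half. It slides level along the cabinet's y, shutting towards +y. At the start it is 0.10 to 0.135 open. It stays where it is left; sliding takes about 2 N.
- door_grip (a point): Centre (half-way up) of the orange upright fin, the handle in the middle of the door: 14 mm thick (its y, the sliding direction), 44 mm wide (its x), 30 mm high; centre 67 mm, top 82 mm, door panel under it 52 mm above the table. Axes as the cabinet's. With the door shut it is above the compartment's centre. Pinch it from above across its thickness, or push it.
Mind the look-alikes: they are no part of the job. What is shaped like the part that bears fob_mid but orange is not meant.

How it is judged:
By the outcome, as a careful person would: the job done as asked, in the order asked, and still so for the second after the job is handed in, with the robot touching nothing.
It also fails if it takes over 51 s, if anything falls off the work surface, if the arm or the gripper's body presses on something with over 40 N, if the wrist force passes 120 N, or if a joint passes its speed limit or range.

## Robot

A 7-joint arm with a two-finger parallel gripper is mounted at the origin on the work surface. World frame = base frame: x ahead of the robot, y to its left, z up, the work surface at z = 0. Lengths are in m, angles in rad, forces in N, time in s.
With the tool pointing down it reaches from about 0.35 to 0.9 m from the base axis. Payload 19.9 kg.
Tool frame: the origin (TCP) lies midway between the tips of the shut fingers; the grasp point (between the pads) lies 19 mm behind it; z points along the fingers, y is the line along which they close (so a half turn about z gives the same grasp; the last joint's range is limited). The gripper opens to 85 mm and grips with 20 to 120 N. Pads are 22 mm wide; open, the fingers measure 114 mm over their backs; the gripper's body (76 mm by 85 mm) begins 54 mm behind the grasp point. The pads swing forward as they close: fully open they stand 13 mm farther back than shut.
Start: joints at [-0.042, 0.417, -0.01, 1.614, 0.005, 1.111, -0.053], TCP at [0.625, 0, 0.231] pointing down, gripper open.
Joint ranges: [-2.81, 2.81], [-0.39, 2.02], [-1.27, 1.25], [0.06, 2.57], [-1.19, 4.33], [0.19, 2], [-2.82, 2.82]. Speed limits (rad/s): [1.89, 1.89, 2.39, 2.39, 3.01, 3.01, 3.01].

## Interface

Orientations are given as a unit quaternion [w, x, y, z].
In Python, from workcell import bot, imaging gives the robot as it stands. The module is installed in compiled form; this text tells all that it offers.
- The arm moves only by the tool arm_command, never from a script. Its argument "steps" is a list that holds one entry, the list of rows, each a list of 7 numbers: the turn, a rotation vector about the tool's x, y, z in degrees, then the shift along the tool's x, y, z in cm, then the opening, from -1 (shut) to 1 (fully open). In form: [[[ax, ay, az, dx, dy, dz, fingers], ...]]. A call has 1 to 20 rows; each row is the pose to reach, as a shift and turn from the pose commanded when the call began, along the tool's axes at that moment; what a row does not reach only later rows make up. A row lasts 1/12 s, in which the tool goes at most 41.7 mm and 7.16 degrees, less where a joint would pass 70% of its speed; a pose out of reach is approached as far as the arm can. A call with a gripper value outside its range is refused whole. The fingers move at their own pace and stop on an object; "squeeze" is the grip in N (left out, the last holds). Time passes only in rows, so rows that repeat a pose let the fingers close. It gives the time, the measured TCP pose, the force, the opening and the grip force at its end, in the units of the state.
- bot.get_state(): the state, without advancing time (a new reading comes with each control period).
- imaging.camera(name): name is "scene" or "side" or "wrist"; returns the picture (420x560x3 uint8, blue, green, red); there is no depth.
- imaging.calibration(name): a dict with "vertical_fov" (degrees; the focal length in pixels is half the picture's height over the tangent of half this angle, whatever the lens; pixels are square), "cx", "cy" (the principal point, pixels), "k1" (the pictures are not rectified: a ray, as slopes to the right and down, at radius r is drawn at 1 + k1 r^2 times it, then the intrinsics apply), "cam_to_world" (4x4, takes a point from camera to world coordinates); the wrist camera has in their place "mount" (4x4, takes a point from camera to tool coordinates, whose origin is the TCP and whose axes are the flange's). Camera axes: x right, y down, z forward; pixel columns grow to the right and rows downward; lengths in m; the calibration is good to about 2 mm. A picture is of the moment at which its call begins: read the wrist's pose just before it. calibration takes no time and is no camera call.
- bot.sign_off(): hands the job in; it is judged then, once.
The state is a dict: "t": time; "qpos": joint angles; "qvel": joint speeds; "effort": joint torques, N m; "ee_pos": TCP position; "eef_rot": TCP orientation; "force": force on the tool from outside, world axes, zero at the start; "moment": the same for the moment, N m; "gripper_width": finger opening in m; "grip_force": force on a finger pad.
Only numpy, scipy, OpenCV 4.12 (cv2) and the standard library are available. Lean on these libraries where they do the work, as an engineer would, in place of code of your own. Each camera call takes 0.05 s, during which the arm holds its last target. There are 200 camera calls.

## Working session

There is one attempt and no reset: what is moved stays moved. The work goes in short steps, Python scripts to look and compute and a tool call to move; the robot and the scene stay as the last step left them, time stands still between calls to the robot, and variables do not carry over. Pictures are saved under pics/ and viewed, at most 10 in all, crops included, and the job is handed in when it is done.

Besides the shell and the picture viewer there is one more tool, called after "Emit:" as name(argument=value, ...), one argument or row to a line, values as JSON. arm_command: Moves the arm, as the interface text tells. Its arguments: {"type":"object","properties":{"steps":{"type":"array","items":{"type":"array","items":{"type":"array","items":{"type":"number"}}}},"squeeze":{"type":"number"}},"required":["steps"]}

```bash
mkdir -p pics; cat > h.py <<'E'
import numpy as np, cv2
from scipy.spatial.transform import Rotation as R
from workcell import bot, imaging
def tcp(s=None):
    s=s or bot.get_state(); T=np.eye(4); w,x,y,z=s["eef_rot"]
    T[:3,:3]=R.from_quat([x,y,z,w]).as_matrix(); T[:3,3]=s["ee_pos"]; return T
def cam(name,T=None):
    c=imaging.calibration(name); f=210/np.tan(np.radians(c["vertical_fov"])/2)
    K=np.array([[f,0,c["cx"]],[0,f,c["cy"]],[0,0,1]]); D=np.array([c["k1"],0,0,0.])
    M=np.array(c["cam_to_world"]) if "cam_to_world" in c else T@np.array(c["mount"])
    return K,D,M
def ray(C,p):
    K,D,M=C; u=cv2.undistortPoints(np.array([[p]],float),K,D)[0,0]
    d=M[:3,:3]@np.array([u[0],u[1],1]); return M[:3,3],d/np.linalg.norm(d)
def onz(C,p,z):
    o,d=ray(C,p); return o+d*(z-o[2])/d[2]
def tri(rs):
    A=sum(np.eye(3)-np.outer(d,d) for o,d in rs); b=sum((np.eye(3)-np.outer(d,d))@o for o,d in rs)
    x=np.linalg.solve(A,b); return x,[np.linalg.norm(np.cross(x-o,d)) for o,d in rs]
def proj(C,X):
    K,D,M=C; W=np.linalg.inv(M)
    return cv2.projectPoints(np.array(X,float).reshape(-1,1,3),cv2.Rodrigues(W[:3,:3])[0],W[:3,3],K,D)[0][:,0]
E
python3 - <<'E'
from h import *
s=bot.get_state(); print(s["t"],s["ee_pos"],s["eef_rot"],s["gripper_width"])
im={n:imaging.camera(n) for n in("scene","side","wrist")}
for n,i in im.items(): cv2.imwrite(f"pics/{n}0.png",i)
np.save("T0.npy",tcp(s))
for n in im: print(n,imaging.calibration(n))
E
```

```text
0.0 [ 6.24622102e-01 -2.79409029e-05  2.30647858e-01] [-4.17089742e-04  7.07112826e-01  7.07100435e-01 -5.02064224e-04] 0.08545865943110521
scene {'vertical_fov': 52.56860434740761, 'cx': 276.6316662024191, 'cy': 210.2937587063583, 'k1': -0.10328475449887357, 'cam_to_world': array([[-0.47909973,  0.59677628, -0.64367812,  0.96465069],
       [ 0.87766112,  0.33672919, -0.34106364,  0.32067259],
       [ 0.01320652, -0.72833476, -0.6850942 ,  0.57972538],
       [ 0.        ,  0.        ,  0.        ,  1.        ]])}
side {'vertical_fov': 44.196970257352355, 'cx': 285.1418041919384, 'cy': 205.772366548844, 'k1': 0.057873553212692525, 'cam_to_world': array([[ 0.97011768, -0.14383707,  0.19540364,  0.36243832],
       [-0.24226448, -0.61870256,  0.74733865, -0.45483696],
       [ 0.01340173, -0.7723458 , -0.63506091,  0.5318266 ],
       [ 0.        ,  0.        ,  0.        ,  1.        ]])}
wrist {'vertical_fov': 66.81743648867041, 'cx': 274.614268798606, 'cy': 212.25848970800467, 'k1': -0.022823656276453656, 'mount': array([[ 2.42250966e-04, -9.56213177e-01, -2.92670977e-01,
         7.49801012e-02],
       [ 9.99999924e-01,  3.21363233e-04, -2.22231843e-04,
         5.29590382e-04],
       [ 3.06554708e-04, -2.92670901e-01,  9.56213182e-01,
        -1.42782193e-01],
       [ 0.00000000e+00,  0.00000000e+00,  0.00000000e+00,
         1.00000000e+00]])}
```

View pics/scene0.png

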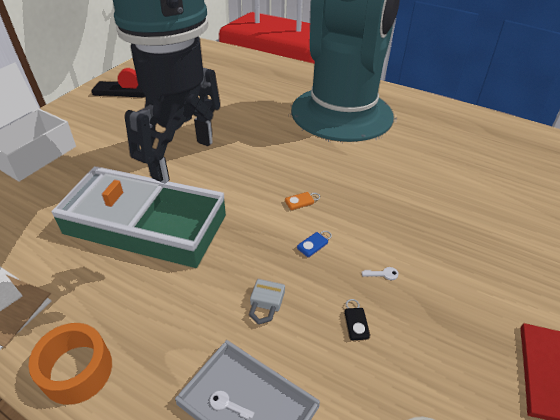

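View pics/side0.png

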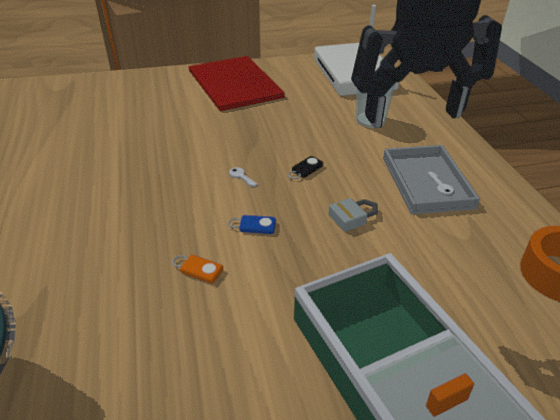

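View pics/wrist0.png

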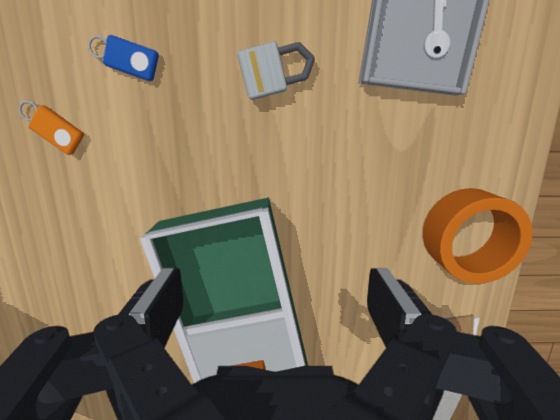

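Blue fob: scene (313,244), side (258,225), wrist (131,58); the orange fob is a decoy. The orange fin is at scene (112,193) and side (450,394), and the compartment is at wrist (220,265). I'll fit the fob and fin as boxes to their colour masks.

```bash
cat >> h.py <<'E'
from scipy.optimize import least_squares
from scipy.spatial import ConvexHull
def mask(im,hue,box,smin=120,vmin=40):
    h=cv2.cvtColor(im,cv2.COLOR_BGR2HSV); m=cv2.inRange(h,(hue[0],smin,vmin),(hue[1],255,255))
    z=np.zeros_like(m); x0,y0,x1,y1=box; z[y0:y1,x0:x1]=m[y0:y1,x0:x1]
    n,l,st,_=cv2.connectedComponentsWithStats(z); k=1+np.argmax(st[1:,4]); return cv2.convexHull(cv2.findNonZero((l==k).astype(np.uint8)))[:,0]
def feat(h):
    m=cv2.moments(h.astype(np.float32).reshape(-1,1,2)); a=m["m00"]
    return np.array([m["m10"]/a,m["m01"]/a,*(np.array([m["mu20"],m["mu11"],m["mu02"]])/a/10)])
def boxpts(p,s):
    c,q=np.cos(p[3]),np.sin(p[3]); B=np.array([[i,j,k] for i in(-.5,.5) for j in(-.5,.5) for k in(-.5,.5)])*s
    return B@np.array([[c,q,0],[-q,c,0],[0,0,1]])+p[:3]
def fit(obs,s,p0):
    def r(p):
        o=[]
        for C,h in obs:
            q=proj(C,boxpts(p,s)); q=q[ConvexHull(q).vertices]; o.append(feat(q)-feat(h))
        return np.concatenate(o)
    return least_squares(r,p0,x_scale=[.01,.01,.01,.1],diff_step=1e-5)
E
python3 - <<'E'
from h import *
T=np.load("T0.npy"); I={n:cv2.imread(f"pics/{n}0.png") for n in("scene","side","wrist")}
C={n:cam(n,T) for n in I}
hs={"scene":mask(I["scene"],(100,130),(290,225,335,265)),"side":mask(I["side"],(100,130),(225,205,290,245)),"wrist":mask(I["wrist"],(100,130),(85,25,170,90))}
p0=onz(C["scene"],(313,244),.006)
for y in(0,1,2):
    r=fit([(C[n],hs[n]) for n in hs],(.054,.032,.012),[*p0,y]); print("fob",r.x.round(4),round(r.cost,2))
hf={"scene":mask(I["scene"],(3,18),(95,170,130,212)),"side":mask(I["side"],(3,18),(415,365,485,419))}
print({n:(h.min(0),h.max(0)) for n,h in hf.items()})
p1,_=tri([ray(C[n],feat(hf[n])[:2]) for n in hf]); print("fin tri",p1)
for y in(0,.3,-.3,1,2):
    r=fit([(C[n],hf[n]) for n in hf],(.044,.014,.030),[*p1,y]); print("fin",r.x.round(4),round(r.cost,2))
print("ring",[onz(C[n],q,.002) for n,q in(("scene",(325,238)),("side",(235,225)),("wrist",(97,47)))])
a=cv2.resize(I["scene"][160:270,45:235],None,fx=4,fy=4)[:,:760]
b=cv2.resize(I["wrist"][190:380,130:330],None,fx=3,fy=3)
cv2.imwrite("pics/a.png",a);cv2.imwrite("pics/b.png",b)
E
```

```text
fob [ 0.4708  0.1337  0.002  -0.1977] 14.29
fob [ 0.47    0.1343  0.0011 -0.0684] 21.21
fob [4.7080e-01 1.3390e-01 2.0000e-03 2.8255e+00] 12.82
{'scene': (array([102, 180], dtype=int32), array([122, 206], dtype=int32)), 'side': (array([426, 374], dtype=int32), array([473, 415], dtype=int32))}
fin tri [ 0.59132572 -0.22466122  0.06633488]
fin [ 5.916e-01 -2.244e-01  6.530e-02  1.000e-04] 17.91
fin [ 0.5917 -0.2246  0.0659  0.2345] 4.09
fin [ 0.5917 -0.2246  0.0659  0.2275] 4.08
fin [ 0.5917 -0.2247  0.066   0.2428] 4.16
fin [ 0.5917 -0.2246  0.0658  3.3687] 4.08
ring [array([0.44367073, 0.14757142, 0.002     ]), array([0.43897251, 0.14092998, 0.002     ]), array([0.43536357, 0.14536706, 0.002     ])]
```

View pics/a.png

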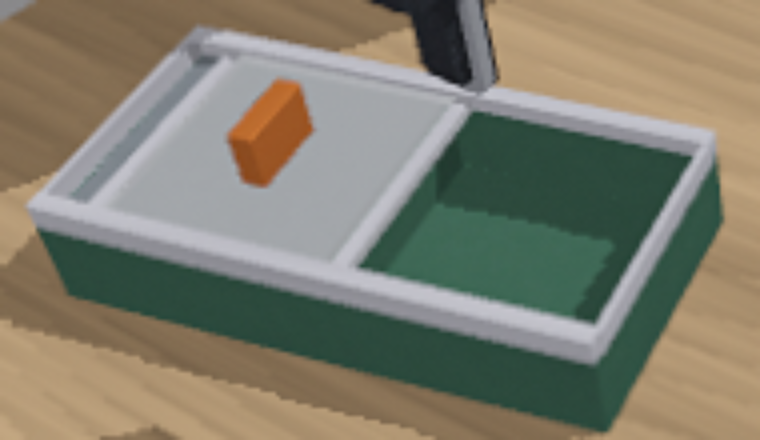

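View pics/b.png

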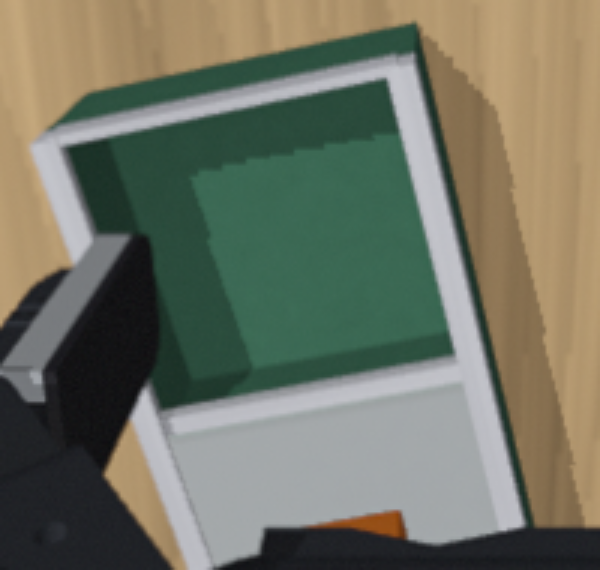

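Crop pixels: inner rim corner on the +x,+y side is scene (194,241), wrist (259,217). The −x,+y one is scene (217.5,199), wrist (152,239). The door's leading edge runs from wrist (185,327) to (282,308), and the fin is upright and clear.

```bash
python3 - <<'E'
from h import *
T=np.load("T0.npy"); C={n:cam(n,T) for n in("scene","side","wrist")}
I={n:cv2.imread(f"pics/{n}0.png") for n in C}
pts={"A":{"scene":(194.2,241.2),"wrist":(259.3,216.7)},"B":{"scene":(217.5,198.7),"wrist":(151.7,239)}}
X={}
for k,v in pts.items():
    X[k],e=tri([ray(C[n],p) for n,p in v.items()]); print(k,X[k].round(4),np.round(e,4),[onz(C[n],p,.059).round(4) for n,p in v.items()])
d=X["A"]-X["B"]; print("w",np.linalg.norm(d[:2]),"yaw",np.arctan2(d[1],d[0]))
for n,ps in (("wrist",[(185,327),(281.7,308.3)]),("scene",[(134,227),(162,187)])):
    print("doorline",n,[onz(C[n],p,.059).round(4) for p in ps])
fin=np.array([.5917,-.2246])
for yaw in(.21,.235,.26):
    ex=np.array([np.cos(yaw),np.sin(yaw)]);ey=np.array([-ex[1],ex[0]])
    for k in X: print(yaw,k,((X[k][:2]-fin)@ex).round(4),((X[k][:2]-fin)@ey).round(4))
bx={"scene":(290,225,335,265),"side":(225,205,290,245),"wrist":(85,25,170,90)}
for n in bx:
    h=mask(I[n],(95,135),bx[n],70,25); g=np.array([onz(C[n],q,.010)[:2] for q in h]); r=cv2.minAreaRect((g*1e4).astype(np.float32)); print("fob",n,np.round(r[0],0),np.round(r[1],0),r[2])
E
```

```text
A [ 0.608  -0.0248  0.0576] [0.0019 0.0019] [array([ 0.6084, -0.0219,  0.059 ]), array([ 0.609 , -0.0261,  0.059 ])]
B [ 0.4884 -0.0577  0.0446] [0.0008 0.0008] [array([ 0.5016, -0.0482,  0.059 ]), array([ 0.494 , -0.0512,  0.059 ])]
w 0.12408475030375425 yaw 0.26838010592692957
doorline wrist [array([ 0.5202, -0.1615,  0.059 ]), array([ 0.633 , -0.1359,  0.059 ])]
doorline scene [array([ 0.6333, -0.1328,  0.059 ]), array([ 0.5259, -0.1597,  0.059 ])]
0.21 A 0.0576 0.192
0.21 B -0.0662 0.1848
0.235 A 0.0624 0.1905
0.235 B -0.0616 0.1864
0.26 A 0.0672 0.1889
0.26 B -0.0569 0.1879
fob scene [4754. 1357.] [336. 574.] 70.96827697753906
fob side [4712. 1269.] [390. 534.] 70.30634307861328
fob wrist [4730. 1330.] [313. 552.] 70.82056427001953
```

Fob is about (0.473, 0.1325) with yaw −19°. The cabinet yaw is about 0.24 rad, the bay about (0.563, −0.108) and q about 0.12. Moving above the fob.

Emit:
arm_command(
  steps=[
    [[0, 0, -14, 2.7, -3, 2, 1], [0, 0, -21, 5.4, -6, 4, 1], [0, 0, -28, 8, -9, 6, 1], [0, 0, -35, 10.6, -12, 8, 1], [0, 0, -42, 13.25, -15.2, 10, 1], [0, 0, -49, 13.25, -15.2, 11, 1], [0, 0, -56, 13.25, -15.2, 11, 1], [0, 0, -63, 13.25, -15.2, 11, 1], [0, 0, -71, 13.25, -15.2, 11, 1], [0, 0, -71, 13.25, -15.2, 11, 1], [0, 0, -71, 13.25, -15.2, 11, 1], [0, 0, -71, 13.25, -15.2, 11, 1]],
  ],
  squeeze=30,
)

```text
t: 1.15
ee_pos: [0.4729, 0.1323, 0.1212]
eef_rot: [-0.0, 0.167, 0.986, 0.0]
force: [0.7, -0.1, -0.7]
gripper_width: 0.0853
grip_force: 0.0
```

```bash
python3 - <<'E'
from h import *
s=bot.get_state();T=tcp(s);im=imaging.camera("wrist");cv2.imwrite("pics/w1.png",im);np.save("T1.npy",T)
print(s["t"],s["ee_pos"],T[:3,:3].round(3).tolist(),s["qpos"],s["force"])
C=cam("wrist",T);h=mask(im,(95,135),(0,0,560,420),70,25);print(h.min(0),h.max(0))
for z in(.006,.012):
    g=np.array([onz(C,q,z)[:2] for q in h]);r=cv2.minAreaRect((g*1e4).astype(np.float32));print(z,r)
T0=np.load("T0.npy");C0=cam("wrist",T0);h0=mask(cv2.imread("pics/wrist0.png"),(95,135),(85,25,170,90),70,25)
sd=cam("side");hs=mask(cv2.imread("pics/side0.png"),(95,135),(225,205,290,245),70,25)
print(tri([ray(C,feat(h)[:2]),ray(C0,feat(h0)[:2]),ray(sd,feat(hs)[:2])]))
sc=cam("scene");hc=mask(cv2.imread("pics/scene0.png"),(95,135),(290,225,335,265),70,25)
r=fit([(C,h),(C0,h0),(sd,hs),(sc,hc)],(.054,.032,.012),[.473,.1325,.006,-.33]);print(r.x,r.cost)
E
```

```text
1.15 [0.47293229 0.13233069 0.1211674 ] [[-0.944, 0.329, -0.0], [0.329, 0.944, 0.0], [0.0, -0.0, -1.0]] [-0.06622581  0.34375109 -0.3154107   2.02967551  0.14749569  0.78966066
  0.76657678] [ 0.65674213 -0.12812079 -0.67141013]
[256 174] [294 236]
0.006 ((4722.14501953125, 1333.4117431640625), (318.102294921875, 542.5169067382812), 70.76317596435547)
0.012 ((4705.9931640625, 1338.927978515625), (310.7040710449219, 529.8988647460938), 70.76322937011719)
(array([0.47167362, 0.13329152, 0.00438798]), [np.float64(0.0002614591108926655), np.float64(0.0007411202521562055), np.float64(0.0007812153414026331)])
[ 0.47203933  0.13324303  0.0027135  -0.33945693] 17.800379511643683
```

View pics/w1.png

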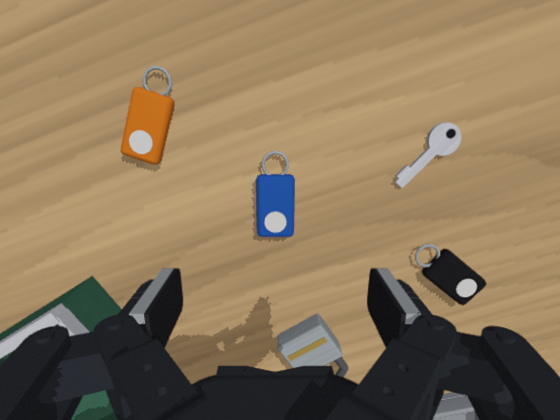

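The picture shows the blue fob at (275,205), aligned between the fingers, with its ring at (274,163) and clear space around it. The height came out at about 4 mm, in line with the 6 mm stated. Descending and closing.

Emit:
arm_command(
  steps=[
    [[0, 0, 0, 0.1, 0.06, 3, 1], [0, 0, 0, 0.1, 0.06, 6, 1], [0, 0, 0, 0.1, 0.06, 9, 1], [0, 0, 0, 0.1, 0.06, 10.5, 1], [0, 0, 0, 0.1, 0.06, 11.5, 1], [0, 0, 0, 0.1, 0.06, 11.9, 1], [0, 0, 0, 0.1, 0.06, 11.9, 0.2], [0, 0, 0, 0.1, 0.06, 11.9, -0.3], [0, 0, 0, 0.1, 0.06, 11.9, -1], [0, 0, 0, 0.1, 0.06, 11.9, -1], [0, 0, 0, 0.1, 0.06, 11.9, -1], [0, 0, 0, 0.1, 0.06, 11.9, -1], [0, 0, 0, 0.1, 0.06, 11.9, -1], [0, 0, 0, 0.1, 0.06, 11.9, -1]],
  ],
  squeeze=30,
)

```text
t: 2.37
ee_pos: [0.4727, 0.1335, 0.0032]
eef_rot: [0.001, 0.165, 0.986, 0.0]
force: [-2.6, -0.8, 10.9]
gripper_width: 0.0316
grip_force: 29.0
```

Emit:
arm_command(
  steps=[
    [[0, 0, 0, 0, 0, -3, -1], [0, 0, 0, 0, 0, -6.5, -1], [0, 0, 0, 0, 0, -10, -1], [0, 0, 0, 0, 0, -13, -1], [0, 0, -5, -2.5, -2.8, -14, -1], [0, 0, -10, -5, -5.6, -14, -1], [0, 0, -16, -7.7, -8.5, -14, -1], [0, 0, -22, -10.4, -11.4, -14, -1], [0, 0, -28, -13, -14.3, -14, -1], [0, 0, -33, -15.5, -17, -14, -1], [0, 0, -33, -16.9, -18.6, -14, -1], [0, 0, -33, -16.9, -18.6, -14, -1], [0, 0, -33, -16.9, -18.6, -14, -1], [0, 0, -33, -16.9, -18.6, -14, -1]],
  ],
)

```text
t: 3.53
ee_pos: [0.5713, -0.0969, 0.1425]
eef_rot: [0.0, -0.122, 0.993, 0.0]
force: [-0.4, 0.3, -0.4]
gripper_width: 0.0313
grip_force: 31.0
```

```bash
python3 - <<'E'
from h import *
s=bot.get_state();T=tcp(s);im=imaging.camera("wrist");cv2.imwrite("pics/w2.png",im);np.save("T2.npy",T)
cv2.imwrite("pics/s2.png",imaging.camera("scene"))
print(s["t"],s["ee_pos"],T[:3,:3].round(3).tolist(),s["qpos"].round(2),s["force"],s["gripper_width"])
E
```

```text
3.5333 [ 0.57126345 -0.09686688  0.14249066] [[-0.97, -0.242, 0.0], [-0.242, 0.97, 0.0], [-0.0, 0.0, -1.0]] [ 0.38  0.46 -0.34  1.8   0.18  0.91  1.78] [-0.39900408  0.31545741 -0.3648192 ] 0.03133904954422123
```

View pics/w2.png

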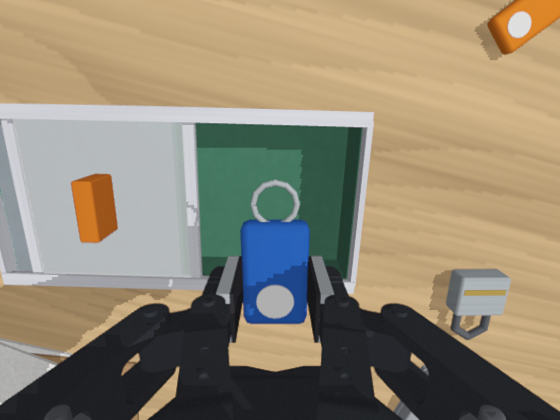

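Picture: fob held straight at (275,270), ring at (275,203). The opening's rim corners are (361,124) and (347,283), the door edge is near column 199, and the fin is at (95,208). Checking clearances relative to the tool.

```bash
python3 - <<'E'
from h import *
T=np.load("T2.npy");C=cam("wrist",T);Ti=np.linalg.inv(T);im=cv2.imread("pics/w2.png")
f=lambda X:(Ti@np.append(X,1))[:3].round(4)
for n,p,z in(("-x+y",(361,124),.059),("+x+y",(347,283),.059),("+x rail in",(210,276),.059),("-x rail in",(200,122),.059),("door edge top",(198,130),.057),("door edge bot",(203,275),.057)):
    X=onz(C,p,z);print(n,X.round(4),"tool",f(X))
h=mask(im,(3,18),(50,150,140,260));C0=cam("scene");h0=mask(cv2.imread("pics/scene0.png"),(3,18),(95,170,130,212));s0=cam("side");h1=mask(cv2.imread("pics/side0.png"),(3,18),(415,365,485,419))
r=fit([(C,h),(C0,h0),(s0,h1)],(.044,.014,.030),[.5917,-.2246,.067,.24]);print("fin",r.x.round(4),r.cost,"tool",f(r.x[:3]))
r=fit([(C,h)],(.044,.014,.030),[.5917,-.2246,.067,.24]);print("finw",r.x.round(4),r.cost,"tool",f(r.x[:3]))
E
```

```text
-x+y [ 0.4905 -0.0556  0.059 ] tool [0.0684 0.0596 0.0835]
+x+y [ 0.6099 -0.0273  0.059 ] tool [-0.0543  0.0581  0.0835]
+x rail in [ 0.6302 -0.1348  0.059 ] tool [-0.048  -0.0511  0.0835]
-x rail in [ 0.516  -0.1632  0.059 ] tool [ 0.0696 -0.051   0.0835]
door edge top [ 0.5218 -0.164   0.057 ] tool [ 0.0642 -0.0532  0.0855]
door edge bot [ 0.6319 -0.1406  0.057 ] tool [-0.0482 -0.0571  0.0855]
fin [ 0.5921 -0.2247  0.0645  0.229 ] 10.112135560116615 tool [ 0.0107 -0.1291  0.078 ]
finw [ 0.5963 -0.2302  0.0547  0.2093] 0.32450501184431846 tool [ 0.008  -0.1354  0.0878]
```

Clearances are good. Lowering to about 1 mm above the floor.

Emit:
arm_command(
  steps=[
    [[0, 0, 0, 0, 0.3, 2.5, -1], [0, 0, 0, 0, 0.3, 5, -1], [0, 0, 0, 0, 0.3, 7.5, -1], [0, 0, 0, 0, 0.3, 9.5, -1], [0, 0, 0, 0, 0.3, 11.5, -1], [0, 0, 0, 0, 0.3, 12.7, -1], [0, 0, 0, 0, 0.3, 13.3, -1], [0, 0, 0, 0, 0.3, 13.4, -1], [0, 0, 0, 0, 0.3, 13.4, -1], [0, 0, 0, 0, 0.3, 13.4, -1]],
  ],
)

```text
t: 4.47
ee_pos: [0.5714, -0.0946, 0.0093]
eef_rot: [0.001, -0.122, 0.993, -0.0]
force: [0.4, 0.1, -0.7]
gripper_width: 0.0309
grip_force: 31.0
```

Emit:
arm_command(
  steps=[
    [[0, 0, 0, 0, 0, 0.1, -1], [0, 0, 0, 0, 0, 0.15, -1], [0, 0, 0, 0, 0, 0.15, -0.2], [0, 0, 0, 0, 0, 0.15, -0.1], [0, 0, 0, 0, 0, 0.15, 0.05], [0, 0, 0, 0, 0, 0.15, 0.05], [0, 0, 0, 0, 0, 0.15, 0.05], [0, 0, 0, 0, 0, -2, 0.05], [0, 0, 0, 0, 0, -5, 0.05], [0, 0, 0, 0, 0, -9, 0.05], [0, 0, 0, 0, 0, -13, 0.05], [0, 0, 0, 0, 0, -15, 0.05], [0, 0, 0, 0, 0, -15, 0.05], [0, 0, 0, 0, 0, -15, 0.05]],
  ],
)

```text
t: 5.63
ee_pos: [0.5712, -0.0948, 0.1595]
eef_rot: [0.001, -0.122, 0.993, -0.0]
force: [-0.2, 0.3, -0.8]
gripper_width: 0.0453
grip_force: 0.0
```

```bash
python3 - <<'E'
from h import *
s=bot.get_state();T=tcp(s);im=imaging.camera("wrist");cv2.imwrite("pics/w3.png",im);np.save("T3.npy",T)
print(s["t"],s["ee_pos"],T[:3,:3].round(3).tolist(),s["gripper_width"])
C=cam("wrist",T);h=mask(im,(3,18),(0,100,200,300));Ti=np.linalg.inv(T)
C0=cam("wrist",np.load("T2.npy"));h0=mask(cv2.imread("pics/w2.png"),(3,18),(50,150,140,260))
r=fit([(C,h),(C0,h0)],(.044,.014,.030),[.5917,-.2246,.067,.24]);print("fin",r.x.round(4),r.cost,(Ti@np.append(r.x[:3],1)).round(4),h.min(0),h.max(0))
hb=mask(im,(95,135),(150,80,400,300),70,25);c=feat(hb)[:2];print("fob px",c,"tool",(Ti@np.append(onz(C,c,.012),1)).round(4))
E
```

```text
5.6333 [ 0.57123313 -0.09478477  0.15949899] [[-0.97, -0.242, 0.002], [-0.242, 0.97, -0.001], [-0.002, -0.001, -1.0]] 0.04528641858238486
fin [ 0.5962 -0.2301  0.0543  0.2098] 0.8415014630073223 [ 0.0087 -0.1372  0.1053  1.    ] [ 83 169] [124 232]
fob px [274.987408   194.93304957] tool [2.200e-03 6.000e-04 1.475e-01 1.000e+00]
```

View pics/w3.png

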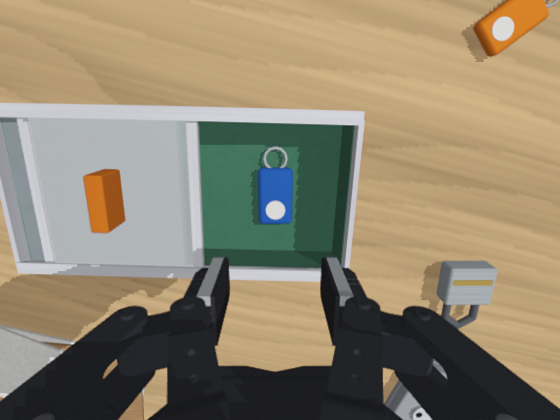

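The picture shows the fob lying flat inside the compartment at (275,195), clear of the walls. The fin is at (104,200), about 13.1 cm along −tool y. Going to pinch the fin.

Emit:
arm_command(
  steps=[
    [[0, 0, 0, 0.3, -3, 0, 0.6], [0, 0, 0, 0.6, -6, 0, 0.6], [0, 0, 0, 1, -9, 0, 0.6], [0, 0, 0, 1, -12, 0, 0.6], [0, 0, 0, 1, -13.1, 1, 0.6], [0, 0, 0, 1, -13.1, 4, 0.6], [0, 0, 0, 1, -13.1, 7, 0.6], [0, 0, 0, 1, -13.1, 9, 0.6], [0, 0, 0, 1, -13.1, 9.9, 0.6], [0, 0, 0, 1, -13.1, 9.9, 0.6], [0, 0, 0, 1, -13.1, 9.9, 0], [0, 0, 0, 1, -13.1, 9.9, -0.4], [0, 0, 0, 1, -13.1, 9.9, -1], [0, 0, 0, 1, -13.1, 9.9, -1], [0, 0, 0, 1, -13.1, 9.9, -1], [0, 0, 0, 1, -13.1, 9.9, -1], [0, 0, 0, 1, -13.1, 9.9, -1]],
  ],
  squeeze=25,
)

```text
t: 7.1
ee_pos: [0.5932, -0.2243, 0.0604]
eef_rot: [0.001, -0.122, 0.993, -0.0]
force: [-1.3, 0.9, 7.9]
gripper_width: 0.0136
grip_force: 25.8
```

Pinched (13.6 mm). Sliding towards +y.

Emit:
arm_command(
  steps=[
    [[0, 0, 0, 0, 0.5, -0.1, -1], [0, 0, 0, 0, 1.5, -0.1, -1], [0, 0, 0, 0, 2.5, -0.1, -1], [0, 0, 0, 0, 3.5, -0.1, -1], [0, 0, 0, 0, 4.5, -0.1, -1], [0, 0, 0, 0, 5.5, -0.1, -1], [0, 0, 0, 0, 6.5, -0.1, -1], [0, 0, 0, 0, 7.5, -0.1, -1], [0, 0, 0, 0, 8.5, -0.1, -1], [0, 0, 0, 0, 9.5, -0.1, -1], [0, 0, 0, 0, 10.2, -0.1, -1], [0, 0, 0, 0, 10.6, -0.1, -1], [0, 0, 0, 0, 10.8, -0.1, -1], [0, 0, 0, 0, 10.8, -0.1, -1]],
  ],
)

```text
t: 8.27
ee_pos: [0.5693, -0.1173, 0.0605]
eef_rot: [0.003, -0.123, 0.992, 0.0]
force: [23.9, 7.1, -25.1]
gripper_width: 0.0136
grip_force: 25.4
```

Emit:
arm_command(
  steps=[
    [[0, 0, 0, 0, 0.2, 0, -1], [0, 0, 0, 0, 0.4, 0, -1], [0, 0, 0, 0, 0.6, 0, -1], [0, 0, 0, 0, 0.8, 0, -1], [0, 0, 0, 0, 0.8, 0, -1]],
  ],
)

```text
t: 8.68
ee_pos: [0.5674, -0.1101, 0.0607]
eef_rot: [0.003, -0.122, 0.992, 0.0]
force: [21.8, 5.8, -20.6]
gripper_width: 0.0134
grip_force: 25.4
```

Side load has built up (x 22 N, z −21 N). I'll ease the target and continue.

Emit:
arm_command(
  steps=[
    [[0, 0, 0, -0.1, 0, 0.05, -1], [0, 0, 0, -0.2, 0, 0.1, -1], [0, 0, 0, -0.2, 0.2, 0.1, -1], [0, 0, 0, -0.2, 0.3, 0.1, -1], [0, 0, 0, -0.2, 0.3, 0.1, -1]],
  ],
)

```text
t: 9.1
ee_pos: [0.567, -0.1081, 0.0605]
eef_rot: [0.001, -0.122, 0.993, -0.0]
force: [1.1, -0.0, 7.3]
gripper_width: 0.0136
grip_force: 28.1
```

Emit:
arm_command(
  steps=[
    [[0, 0, 0, 0, 0.1, -0.03, -1], [0, 0, 0, 0, 0.2, -0.03, -1], [0, 0, 0, 0, 0.3, -0.03, -1], [0, 0, 0, 0, 0.3, -0.03, -1]],
  ],
)

```text
t: 9.43
ee_pos: [0.5664, -0.1051, 0.0605]
eef_rot: [0.001, -0.122, 0.993, -0.0]
force: [5.4, 1.9, 2.9]
gripper_width: 0.0132
grip_force: 27.6
```

Emit:
arm_command(
  steps=[
    [[0, 0, 0, -0.06, 0.1, 0, -1], [0, 0, 0, -0.06, 0.2, 0, -1], [0, 0, 0, -0.06, 0.3, 0, -1], [0, 0, 0, -0.06, 0.3, 0, -1]],
  ],
)

```text
t: 9.77
ee_pos: [0.5663, -0.1049, 0.0606]
eef_rot: [0.001, -0.121, 0.993, -0.002]
force: [7.1, -15.6, 0.2]
gripper_width: 0.0135
grip_force: 26.7
```

The door has met its stop (−16 N along y, no more travel). Easing off, releasing, and checking.

Emit:
arm_command(
  steps=[
    [[0, 0, 0, 0, 0.08, 0, -1], [0, 0, 0, 0, 0.08, 0, -1], [0, 0, 0, 0, -0.15, 0, -1], [0, 0, 0, 0, -0.15, 0, -0.5], [0, 0, 0, 0, -0.15, 0, -0.2], [0, 0, 0, 0, -0.15, 0, 0], [0, 0, 0, 0, -0.15, 0, 0], [0, 0, 0, 0, -0.15, -2, 0], [0, 0, 0, 0, -0.15, -5, 0], [0, 0, 0, 0, -0.15, -8, 0], [0, 0, 0, 0, -0.15, -11, 0], [0, 0, 0, 0, -0.15, -12, 0], [0, 0, 0, 0, -0.15, -12, 0], [0, 0, 0, 0, -0.15, -12, 0]],
  ],
)

```text
t: 10.93
ee_pos: [0.5653, -0.1036, 0.1796]
eef_rot: [0.0, -0.122, 0.993, -0.0]
force: [0.1, -0.8, -0.3]
gripper_width: 0.0428
grip_force: 0.0
```

```bash
python3 - <<'E'
from h import *
s=bot.get_state();T=tcp(s);im=imaging.camera("wrist");i2=imaging.camera("scene")
print(s["t"],s["ee_pos"],s["force"],s["gripper_width"])
a=cv2.resize(i2[140:280,30:240],(560,373));b=cv2.resize(im[60:310],(560,250))[:227]
cv2.imwrite("pics/end.png",np.vstack([b,a]))
E
```

```text
10.9333 [ 0.56532393 -0.10358748  0.17957927] [ 0.14093591 -0.8461292  -0.31601597] 0.04278173974531319
```

View pics/end.png

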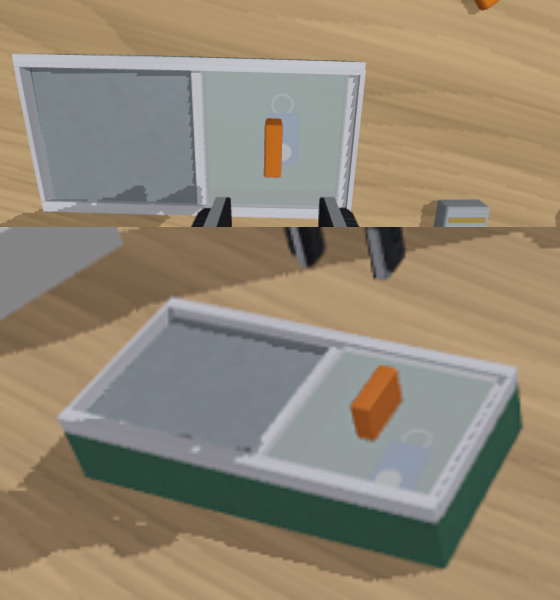

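Both views show the door shut over the fob. Its front frame meets the +y end rail at the right, the fin is over the compartment, and the gripper is clear.

```bash
python3 -c "
from workcell import bot
print(bot.sign_off())"
```

```text
the job is handed in; nothing more can be done
None
```

The blue fob lies flat in the cabinet's open compartment, the clear door is slid shut against its stop, the gripper has let go and is clear, and the job is handed in at about 11 s (no verdict came back).

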